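# Bridge two kiln posts with the long bar

## Task

We are setting up the kiln: take the longer of the two flat kiln bars lying on the table and lay it gently across the tops of the two tall posts, centred, so that it makes a level shelf over the little bowl, in line with the posts. Do not drop it, do not knock or shift the posts and leave the bowl where it is.

Things in the scene. Friction and masses are not known exactly. Their poses are not given: they have to be found in the camera images.
- bar: the long kiln bar: a flat solid bar of buff fired clay, 200 mm long (x), 50 mm wide (y), 20 mm thick (z), 300 to 500 g, lying flat and loose on the table. Origin: centre of its underside. It looks the same either way round. A shorter bar (120 mm long, same width and thickness) lies near it and is not wanted
- post_a: One tall post of a pair: a hollow square kiln prop of pale fired clay, 36 x 36 mm and 100 mm tall, standing loose on the pale kiln floor slab (25 mm thick, lying flat on the table). Origin: centre of its underside, z up, so its flat top is at 100 mm along z. The two tall posts stand 140 to 160 mm apart, centre to centre, their sides nearly parallel to the line joining them; about 200 g. A second pair on the same slab is only 50 mm tall and is not used
- post_b: The other tall post: a hollow square kiln prop of pale fired clay, 36 x 36 mm and 100 mm tall, standing loose on the pale kiln floor slab (25 mm thick, lying flat on the table). Origin: centre of its underside, z up, so its flat top is at 100 mm along z. The two tall posts stand 140 to 160 mm apart, centre to centre, their sides nearly parallel to the line joining them; about 200 g. A second pair on the same slab is only 50 mm tall and is not used
- bowl: small round bowl of pinkish unglazed clay, 74 mm across and 48 mm tall, standing loose on the slab midway between the two tall posts. Origin: centre of its underside
Things that resemble listed ones, but are neither listed nor needed, are in the scene too. What is shaped like the post_b but blue or green is not meant.

How it is judged:
At the end, for the whole second after the job is handed in: The long bar rests level (5 degrees) on both tall posts, at rest: seen from above its centre is within 92 mm of each post centre, and each post centre within 16 mm of its long centre line. Posts upright (5 degrees); posts and bowl within 30 mm of where they started (horizontal distance between bar and post_a below 0.092 m and y of post_a in the frame of bar between -0.016 and 0.016 m and z of bar in the frame of post_a between 0.095 and 0.106 m and angle between each of post_a, post_b's own z axis and vertical below 0.1 rad and distance of each of post_a, post_b, bowl from where it was at the start of the episode below 0.03 m and horizontal distance between bar and post_b below 0.092 m and y of post_b in the frame of bar between -0.016 and 0.016 m and z of bar in the frame of post_b between 0.095 and 0.106 m and angle between bar's own z axis and vertical below 0.09 rad and linear speed of bar below 0.02 m/s); the robot touches nothing.
It fails at once if the bar is dropped: it moves faster than 0.5 m/s with no finger on it (linear speed of bar above 0.5 m/s and contact force between the fingers and bar below 0.05 N).
It fails at once if a tall post is knocked over (leans more than 0.4 rad) (angle between any of post_a, post_b's own z axis and vertical above 0.4 rad).
It also fails if it takes over 40 s, if anything falls off the work surface, if the arm or the gripper's body presses on something with over 40 N, if the wrist force passes 120 N, or if a joint passes its speed limit or range.

## Robot

A 7-joint arm with a two-finger parallel gripper is mounted at the origin on the work surface. World frame = base frame: x ahead of the robot, y to its left, z up, the work surface at z = 0. Lengths are in m, angles in rad, forces in N, time in s.
With the tool pointing down it reaches from about 0.4 to 0.9 m from the base axis. Payload 5.5 kg.
Tool frame: the origin (TCP) lies where the fingers leave the gripper's body, on its centre line; the fingertips stand 66 mm ahead of it and the grasp point (between the pads) lies 47 mm ahead of it; z points along the fingers, y is the direction in which the jaws open and shut (so a half turn about z gives the same grasp; the last joint's range is limited). The gripper opens to 92 mm and grips with 3 to 60 N. Pads are 19 mm wide; open, the fingers measure 130 mm over their backs; the gripper's body (75 mm by 190 mm) begins 47 mm behind the grasp point.
Start: joints at [1.431, 0.501, -0.427, 1.55, 0.221, 1.138, -0.21], TCP at [0.255, -0.598, 0.292] pointing down, gripper open.
Joint ranges: [-2.88, 2.88], [-0.31, 2.03], [-1.54, 1.56], [0.2, 2.42], [-1.41, 4.55], [0.19, 2.02], [-2.57, 2.57]. Speed limits (rad/s): [2.57, 2.57, 3.14, 3.14, 3.14, 3.14, 3.14].

## Interface

Orientations are given as a 3x3 rotation matrix whose columns are the frame's x, y, z axes.
In Python, from plant import bot gives the robot as it stands.
- The arm moves only by the tool send_rows, never from a script. Its argument "rows" is a list of rows, each an object of numbers: "fingers": the finger opening in mm, from 0 to 91.8; "tx", "ty", "tz": the shift along the tool's x, y, z in mm; "ax", "ay", "az": the turn, a rotation vector about the tool's x, y, z in rad. In form: [{"fingers": .., "tx": .., "ty": .., "tz": .., "ax": .., "ay": .., "az": ..}, ...]. A call has 1 to 12 rows; each row shifts and turns the commanded pose from where the row before left it, along the tool's axes as they then stand; what a row does not reach is not made up. A row lasts 1/10 s, in which the tool goes at most 50 mm and 8.59 degrees, less where a joint would pass 70% of its speed; a pose out of reach is approached as far as the arm can. A call is refused whole if a number of a shift passes 50 or a number of a turn 0.15, either way. A call with a gripper value outside its range is refused whole. The fingers move at their own pace and stop on an object; the grip force is fixed at half the most. Time passes only in rows, so rows that do not move let the fingers close. It gives the time, the measured TCP pose, the force and the opening at its end, in the units of the state.
- bot.observe(): the state, without advancing time (a new reading comes with each control period).
- bot.get_image(name): name is "scene" or "top"; returns a dict with "image" (384x512x3 uint8, blue, green, red), "intrinsics" (3x3 intrinsics, pixels), "R" (3x3) and "t" (3): a world point X has camera coordinates R X + t. Camera axes: x right, y down, z forward; pixel columns grow to the right and rows downward; lengths in m; the calibration is good to about 2 mm. A picture is of the moment at which its call begins. There is no depth.
- bot.job_done(): hands the job in, once; it reports no verdict.
The state is a dict: "time": time; "joint_pos": joint angles; "dq": joint speeds; "joint_efforts": joint torques, N m; "ee_pos": TCP position; "tcp_rot": TCP orientation; "wrist_force": force on the tool from outside, world axes, zero at the start; "moment": the same for the moment, N m; "opening": finger opening in m.
Only numpy, scipy, OpenCV 4.12 (cv2) and the standard library are available. Lean on these libraries where they do the work, as an engineer would, in place of code of your own. Each camera call takes 0.05 s, during which the arm holds its last target. There are 200 camera calls.

## Working session

There is one attempt and no reset: what is moved stays moved. The work goes in short steps, Python scripts to look and compute and a tool call to move; the robot and the scene stay as the last step left them, time stands still between calls to the robot, and variables do not carry over. Pictures are saved under pics/ and viewed, about 8 in all and at most 12, crops included, and the job is handed in when it is done.

Besides the shell and the picture viewer there is one more tool, called after "Request:" by a JSON object that holds its "api" and its "payload", one argument or row to a line. send_rows: Moves the arm, as the interface text tells. Its arguments: {"type":"object","properties":{"rows":{"type":"array"}},"required":["rows"]}

```bash
mkdir -p pics; python3 - <<'E'
from plant import bot
import cv2,pickle
s=bot.observe();print(s['time'],s['ee_pos'],s['tcp_rot'],s['opening'])
for n in("scene","top"):
    d=bot.get_image(n);cv2.imwrite(f'pics/{n}0.png',d['image']);pickle.dump(d,open(f'{n}0.pkl','wb'))
    print(n,d['intrinsics'],d['R'],d['t'], -d['R'].T@d['t'])
E
```

```text
0.0 [ 0.25452905 -0.59746913  0.29116713] [[ 9.19942299e-01  3.92053159e-01 -6.97785104e-04]
 [ 3.92053775e-01 -9.19940545e-01  1.79738098e-03]
 [ 6.27480816e-05 -1.92705607e-03 -9.99998141e-01]] 0.09203993838327126
scene [[468.34773162   0.         254.17377638]
 [  0.         468.34773162 186.12499611]
 [  0.           0.           1.        ]] [[-0.62301785  0.78217987 -0.0065892 ]
 [ 0.54980328  0.43190348 -0.71496555]
 [-0.55638576 -0.44905906 -0.69912863]] [ 0.37920201 -0.29413225  1.33206762] [1.13910795 0.42860961 0.72349081]
top [[449.14717949   0.         258.26494242]
 [  0.         449.14717949 187.45886241]
 [  0.           0.           1.        ]] [[-0.02675941 -0.99938394  0.02270841]
 [-0.99809317  0.02544704 -0.05623587]
 [ 0.05562336 -0.02416995 -0.99815923]] [-0.02294425  0.59036809  0.96249252] [ 0.53509131 -0.01468984  0.99444169]
```

View pics/top0.png

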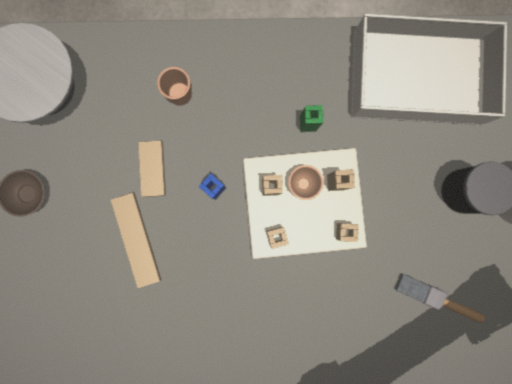

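View pics/scene0.png

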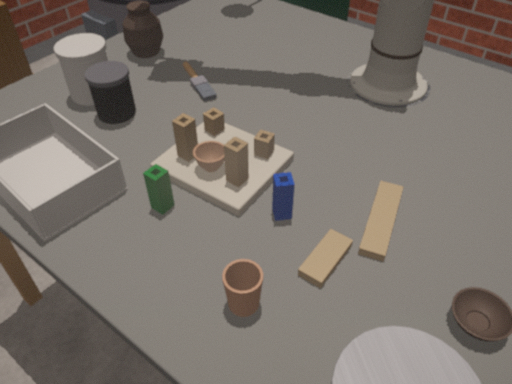

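The top view shows the long bar near (135,240), the short bar near (151,168), tall posts near (273,185) and (345,180), with the bowl between them at (306,182). The scene view confirms that pair is the tall one. Next I measure.

```bash
cat > h.py <<'E'
import cv2,numpy as np,pickle
def ray(d,uv,z):
    c=-d['R'].T@d['t'];v=d['R'].T@np.linalg.solve(d['intrinsics'],[uv[0],uv[1],1.]);return c+v*(z-c[2])/v[2]
def proj(d,X):
    p=d['intrinsics']@(d['R']@np.asarray(X)+d['t']);return p[:2]/p[2]
def barmask(d):
    h=cv2.cvtColor(d['image'],cv2.COLOR_BGR2HSV)
    return cv2.inRange(h,(8,80,90),(25,255,255))
E
python3 - <<'E'
from h import *
d=pickle.load(open('top0.pkl','rb'));m=barmask(d)
for c in cv2.findContours(m,0,2)[0]:
    if cv2.contourArea(c)<60: continue
    r=cv2.minAreaRect(c);z=.02 if r[0][0]<200 else .125
    b=np.array([ray(d,p,z) for p in cv2.boxPoints(r)])
    print(cv2.contourArea(c),np.round(r[0],1),'ctr',ray(d,r[0],z).round(4),'sides',np.linalg.norm(b[1]-b[0]).round(4),np.linalg.norm(b[2]-b[1]).round(4),'ang',np.degrees(np.arctan2(*(b[1]-b[0])[1::-1])).round(1))
i=d['image'];a=cv2.resize(i[140:260,230:380],None,fx=5,fy=5,interpolation=cv2.INTER_CUBIC);cv2.imwrite('pics/c1.png',a)
E
```

```text
277.0 [463.6 310.2] ctr [ 0.3363 -0.4256  0.125 ] sides 0.0151 0.082 ang -27.1
813.0 [305.1 181.8] ctr [ 0.5922 -0.1271  0.125 ] sides 0.0621 0.0645 ang -28.2
853.5 [173.5  85. ] ctr [0.819  0.1415 0.02  ] sides 0.0678 0.0801 ang -91.1
```

View pics/c1.png

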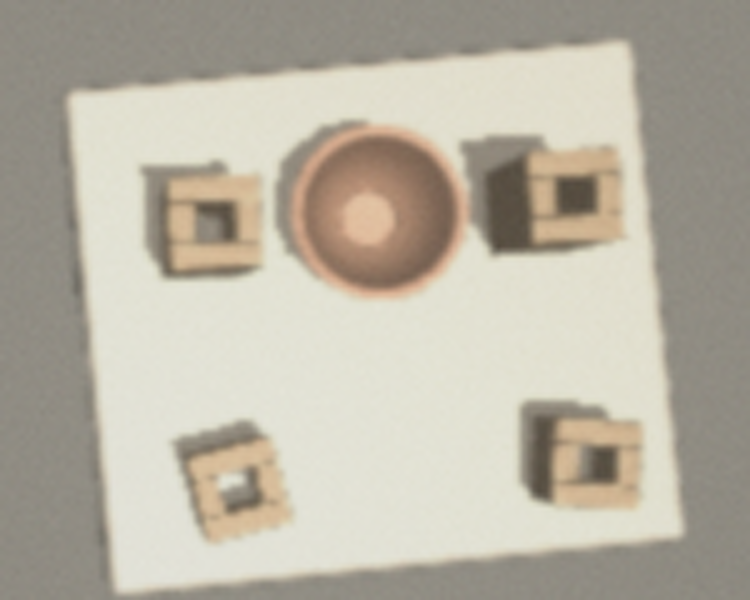

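The crop shows the tall post tops at image pixels of about (272.9,184.2) and (344.9,179), with sides of about 19 px as expected at z=0.125. The mask missed the bars, so I widen it.

```bash
sed -i 's/(8,80,90),(25,255,255)/(8,60,120),(25,255,255)/' h.py
python3 - <<'E'
from h import *
d=pickle.load(open('top0.pkl','rb'));print(cv2.cvtColor(d['image'],40)[240,135],cv2.cvtColor(d['image'],40)[168,151])
h=cv2.cvtColor(d['image'],40);m=cv2.inRange(h,(10,70,90),(28,255,255))
for c in cv2.findContours(m,0,2)[0]:
    if cv2.contourArea(c)<150: continue
    r=cv2.minAreaRect(c);z=.02 if r[0][0]<200 else .125
    b=np.array([ray(d,p,z) for p in cv2.boxPoints(r)])
    print(cv2.contourArea(c),np.round(r[0],1),'ctr',ray(d,r[0],z).round(4),'sides',[(np.linalg.norm(v).round(4),np.degrees(np.arctan2(v[1],v[0])).round(1)) for v in (b[1]-b[0],b[2]-b[1])])
A=ray(d,(272.7,184.3),.125);B=ray(d,(344.8,178.9),.125);print(A,B,(A+B)/2,np.linalg.norm(A-B),np.degrees(np.arctan2(*(A-B)[1::-1])))
s=pickle.load(open('scene0.pkl','rb'))
for X in(A,B,A-[0,0,.1],B-[0,0,.1]):print(proj(s,X))
i=s['image'].copy();
for X in(A,B):cv2.circle(i,tuple(int(v) for v in proj(s,X).round()),1,(0,0,255),-1)
cv2.imwrite('pics/c2.png',cv2.resize(i[80:280,140:420],None,fx=2.8,fy=2.8))
E
```

```text
[ 17  75 211] [ 17  75 210]
288.0 [463.9 310.2] ctr [ 0.3362 -0.4262  0.125 ] sides [(np.float64(0.0155), np.float64(-27.1)), (np.float64(0.083), np.float64(-115.5))]
219.0 [276.6 237.1] ctr [ 0.4868 -0.0686  0.125 ] sides [(np.float64(0.0305), np.float64(-77.6)), (np.float64(0.0308), np.float64(-167.6))]
233.5 [348.1 232. ] ctr [ 0.4927 -0.2074  0.125 ] sides [(np.float64(0.0308), np.float64(-6.6)), (np.float64(0.0332), np.float64(-95.9))]
2013.5 [135.3 240. ] ctr [0.4833 0.2287 0.02  ] sides [(np.float64(0.0505), np.float64(-74.1)), (np.float64(0.1975), np.float64(-163.7))]
266.5 [271.5 184.5] ctr [ 0.5886 -0.0616  0.125 ] sides [(np.float64(0.0331), np.float64(-91.4)), (np.float64(0.0331), np.float64(178.3))]
282.0 [343.4 179.1] ctr [ 0.5957 -0.2021  0.125 ] sides [(np.float64(0.037), np.float64(-86.2)), (np.float64(0.0343), np.float64(-177.0))]
873.0 [305.1 181.8] ctr [ 0.5922 -0.1271  0.125 ] sides [(np.float64(0.0639), np.float64(-28.2)), (np.float64(0.0662), np.float64(-118.1))]
1136.0 [151.3 168.4] ctr [0.6367 0.1924 0.02  ] sides [(np.float64(0.0491), np.float64(-87.7)), (np.float64(0.118), np.float64(-177.3))]
925.0 [173.5  85.5] ctr [0.8179 0.1415 0.02  ] sides [(np.float64(0.0722), np.float64(-91.1)), (np.float64(0.0824), np.float64(179.0))]
[ 0.58896779 -0.06393147  0.125     ] [ 0.59594991 -0.20492012  0.125     ] [ 0.59245885 -0.1344258   0.125     ] 0.14116143098747305 92.83511594484354
[235.07471945 142.89087764]
[182.7914226 118.8617563]
[236.6933341  178.83779253]
[187.7207134  154.38422825]
```

View pics/c2.png

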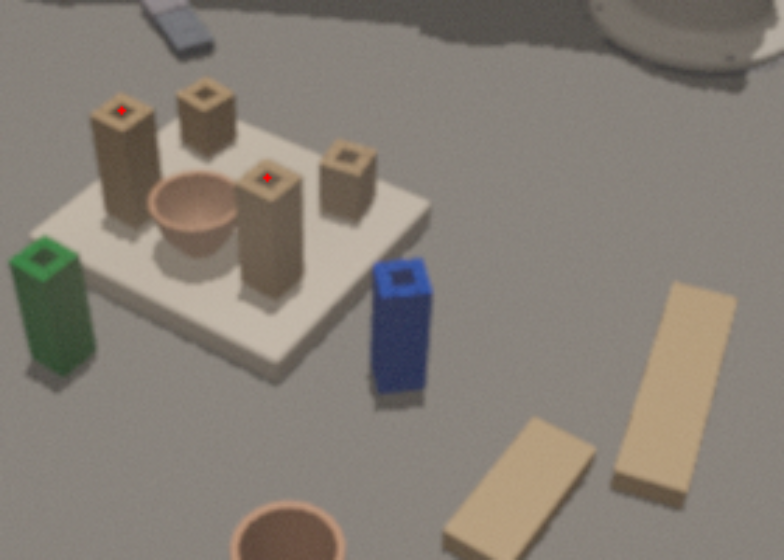

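Both post tops project onto the tops in the scene view, and the pair is 141 mm apart, within spec. The bar measures 198×50 mm at (0.483,0.229), with its long axis at 16.3°. I now align the yaw and travel, bowing outward.

Request:
{"api": "send_rows", "payload": {
  "rows": [
    {"az": 0.119,"fingers": 91.8},
    {"tx": 32,"ty": -24,"fingers": 91.8},
    {"tx": 32,"ty": -24,"fingers": 91.8},
    {"tx": 32,"ty": -24,"fingers": 91.8},
    {"tx": 32,"ty": -24,"fingers": 91.8},
    {"tx": 32,"ty": -24,"fingers": 91.8},
    {"tx": 32,"ty": -24,"fingers": 91.8},
    {"tx": 32,"ty": -24,"fingers": 91.8},
    {"tx": 32,"ty": -24,"fingers": 91.8},
    {"tx": 32,"ty": -24,"fingers": 91.8},
    {"tx": 32,"ty": -24,"fingers": 91.8},
    {"fingers": 91.8}
  ]
}}

```text
$.rows[0]: bad value
```

```bash
cat > go.py <<'E'
import sys,numpy as np
from plant import bot
# remaining shift in tool axes [mm] and yaw [rad about tool z] to target x y z yaw_deg
s=bot.observe();R=np.array(s['tcp_rot']);p=np.array(s['ee_pos'])
t=np.array([float(a) for a in sys.argv[1:4]]);y=np.radians(float(sys.argv[4]))
c=np.arctan2(R[1,0],R[0,0]);az=-((y-c+np.pi)%(2*np.pi)-np.pi)
X=np.array([np.cos(y),np.sin(y),0]);T=np.c_[X,np.cross([0,0,-1],X),[0,0,-1]]
print('t',s['time'],'p',p.round(4),'yaw',np.degrees(c).round(2),'tilt',R[:2,2].round(4),'q',np.round(s['joint_pos'],2),'F',np.round(s['wrist_force'],1),'open',s['opening'])
print('mm in present axes',(R.T@(t-p)*1e3).round(1),'az',az.round(4),'mm in axes after turn',(T.T@(t-p)*1e3).round(1))
E
python3 go.py .4833 .2287 .25 16.3
```

```text
t 0.1 p [ 0.2546 -0.5975  0.2913] yaw 23.08 tilt [-0.0006  0.0017] q [ 1.43  0.5  -0.43  1.55  0.22  1.14 -0.21] F [ 0.2 -0.4  1.1] open 0.09199044146750443
mm in present axes [ 534.3 -670.3   42.5] az 0.1183 mm in axes after turn [ 451.4 -728.8   41.3]
```

Every row probably needs all seven fields.

Request:
{"api": "send_rows", "payload": {
  "rows": [
    {"fingers": 91.8,"tx": 0,"ty": 0,"tz": 0,"ax": 0,"ay": 0,"az": 0.118},
    {"fingers": 91.8,"tx": 32,"ty": -24,"tz": 0,"ax": 0,"ay": 0,"az": 0},
    {"fingers": 91.8,"tx": 32,"ty": -24,"tz": 0,"ax": 0,"ay": 0,"az": 0},
    {"fingers": 91.8,"tx": 32,"ty": -24,"tz": 0,"ax": 0,"ay": 0,"az": 0},
    {"fingers": 91.8,"tx": 32,"ty": -24,"tz": 0,"ax": 0,"ay": 0,"az": 0},
    {"fingers": 91.8,"tx": 32,"ty": -24,"tz": 0,"ax": 0,"ay": 0,"az": 0},
    {"fingers": 91.8,"tx": 32,"ty": -24,"tz": 0,"ax": 0,"ay": 0,"az": 0},
    {"fingers": 91.8,"tx": 32,"ty": -24,"tz": 0,"ax": 0,"ay": 0,"az": 0},
    {"fingers": 91.8,"tx": 32,"ty": -24,"tz": 0,"ax": 0,"ay": 0,"az": 0},
    {"fingers": 91.8,"tx": 32,"ty": -24,"tz": 0,"ax": 0,"ay": 0,"az": 0},
    {"fingers": 91.8,"tx": 32,"ty": -24,"tz": 0,"ax": 0,"ay": 0,"az": 0},
    {"fingers": 91.8,"tx": 0,"ty": 0,"tz": 0,"ax": 0,"ay": 0,"az": 0}
  ]
}}

```text
time: 1.3
ee_pos: [0.4983, -0.2707, 0.2925]
tcp_rot: [[0.957, 0.291, 0.003], [0.291, -0.957, 0.003], [0.003, -0.003, -1.0]]
wrist_force: [0.8, 0.6, 0.5]
opening: 0.0919
```

```bash
python3 go.py .4833 .2287 .25 16.3
```

```text
t 1.3 p [ 0.4983 -0.2707  0.2925] yaw 16.9 tilt [0.0025 0.0034] q [ 0.9   0.37 -0.56  1.76  0.22  1.07 -1.01] F [0.8 0.6 0.5] open 0.09186439363017787
mm in present axes [ 130.7 -482.1   44.1] az 0.0104 mm in axes after turn [ 125.8 -483.5   42.5]
```

Request:
{"api": "send_rows", "payload": {
  "rows": [
    {"fingers": 91.8,"tx": 10,"ty": -40,"tz": 0,"ax": 0,"ay": 0,"az": 0.01},
    {"fingers": 91.8,"tx": 10,"ty": -40,"tz": 0,"ax": 0,"ay": 0,"az": 0},
    {"fingers": 91.8,"tx": 10,"ty": -40,"tz": 0,"ax": 0,"ay": 0,"az": 0},
    {"fingers": 91.8,"tx": 10,"ty": -40,"tz": 0,"ax": 0,"ay": 0,"az": 0},
    {"fingers": 91.8,"tx": 10,"ty": -40,"tz": 0,"ax": 0,"ay": 0,"az": 0},
    {"fingers": 91.8,"tx": 10,"ty": -40,"tz": 0,"ax": 0,"ay": 0,"az": 0},
    {"fingers": 91.8,"tx": 10,"ty": -40,"tz": 0,"ax": 0,"ay": 0,"az": 0},
    {"fingers": 91.8,"tx": 10,"ty": -40,"tz": 5,"ax": 0,"ay": 0,"az": 0},
    {"fingers": 91.8,"tx": 10,"ty": -40,"tz": 10,"ax": 0,"ay": 0,"az": 0},
    {"fingers": 91.8,"tx": 10,"ty": -40,"tz": 10,"ax": 0,"ay": 0,"az": 0},
    {"fingers": 91.8,"tx": 10,"ty": -40,"tz": 10,"ax": 0,"ay": 0,"az": 0},
    {"fingers": 91.8,"tx": 10,"ty": -40,"tz": 5,"ax": 0,"ay": 0,"az": 0}
  ]
}}

```text
time: 2.5
ee_pos: [0.4787, 0.2175, 0.2511]
tcp_rot: [[0.963, 0.271, -0.001], [0.271, -0.963, -0.001], [-0.002, 0.001, -1.0]]
wrist_force: [1.7, 0.5, -0.3]
opening: 0.0919
```

Request:
{"api": "send_rows", "payload": {
  "rows": [
    {"fingers": 91.8,"tx": 0,"ty": 0,"tz": 0,"ax": 0,"ay": 0,"az": 0},
    {"fingers": 91.8,"tx": 0,"ty": 0,"tz": 0,"ax": 0,"ay": 0,"az": 0}
  ]
}}

```text
time: 2.7
ee_pos: [0.4787, 0.2175, 0.2517]
tcp_rot: [[0.962, 0.274, -0.001], [0.274, -0.962, -0.0], [-0.001, -0.0, -1.0]]
wrist_force: [0.6, -1.1, 0.1]
opening: 0.0916
```

```bash
python3 go.py .4833 .2287 .070 16.3; python3 - <<'E'
from h import *
from plant import bot
a=bot.get_image('top')['image'];b=bot.get_image('scene')['image']
cv2.imwrite('pics/d1.png',np.hstack([cv2.resize(a[130:330,40:240],(390,390)),cv2.resize(b[100:300,300:500],(390,390))]))
E
```

```text
t 2.7 p [0.4787 0.2175 0.2517] yaw 15.91 tilt [-0.0012 -0.0002] q [ 0.14  0.39 -0.76  1.89  0.32  0.98 -2.05] F [ 0.6 -1.1  0.1] open 0.09159332517595013
mm in present axes [  7.7  -9.5 181.7] az -0.0069 mm in axes after turn [  7.5  -9.4 181.7]
```

View pics/d1.png

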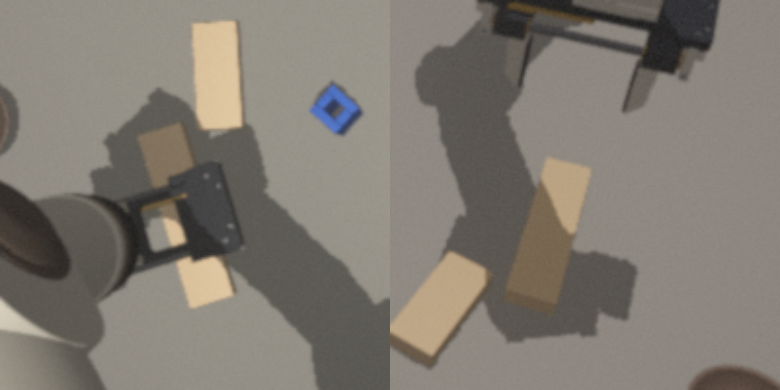

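The tool hangs over the middle of the long bar with its jaws across the width. I correct the offset and descend.

Request:
{"api": "send_rows", "payload": {
  "rows": [
    {"fingers": 91.8,"tx": 7.5,"ty": -9.5,"tz": 10,"ax": 0,"ay": 0,"az": -0.007},
    {"fingers": 91.8,"tx": 0,"ty": 0,"tz": 20,"ax": 0,"ay": 0,"az": 0},
    {"fingers": 91.8,"tx": 0,"ty": 0,"tz": 20,"ax": 0,"ay": 0,"az": 0},
    {"fingers": 91.8,"tx": 0,"ty": 0,"tz": 20,"ax": 0,"ay": 0,"az": 0},
    {"fingers": 91.8,"tx": 0,"ty": 0,"tz": 20,"ax": 0,"ay": 0,"az": 0},
    {"fingers": 91.8,"tx": 0,"ty": 0,"tz": 20,"ax": 0,"ay": 0,"az": 0},
    {"fingers": 91.8,"tx": 0,"ty": 0,"tz": 20,"ax": 0,"ay": 0,"az": 0},
    {"fingers": 91.8,"tx": 0,"ty": 0,"tz": 15,"ax": 0,"ay": 0,"az": 0},
    {"fingers": 91.8,"tx": 0,"ty": 0,"tz": 15,"ax": 0,"ay": 0,"az": 0},
    {"fingers": 91.8,"tx": 0,"ty": 0,"tz": 0,"ax": 0,"ay": 0,"az": 0},
    {"fingers": 91.8,"tx": 0,"ty": 0,"tz": 0,"ax": 0,"ay": 0,"az": 0}
  ]
}}

```text
time: 3.9
ee_pos: [0.4841, 0.2281, 0.0922]
tcp_rot: [[0.961, 0.278, -0.0], [0.278, -0.961, 0.0], [-0.0, -0.0, -1.0]]
wrist_force: [0.9, 0.6, 0.7]
opening: 0.0921
```

```bash
python3 go.py .4833 .2287 .070 16.3
```

```text
t 3.9 p [0.4841 0.2281 0.0922] yaw 16.15 tilt [-0.0002  0.0001] q [-0.01  0.64 -0.6   1.96  0.55  0.71 -2.24] F [0.9 0.6 0.7] open 0.09212136128069162
mm in present axes [-0.5 -0.8 22.2] az -0.0027 mm in axes after turn [-0.5 -0.8 22.2]
```

Request:
{"api": "send_rows", "payload": {
  "rows": [
    {"fingers": 91.8,"tx": 0,"ty": 0,"tz": 11,"ax": 0,"ay": 0,"az": 0},
    {"fingers": 91.8,"tx": 0,"ty": 0,"tz": 11,"ax": 0,"ay": 0,"az": 0},
    {"fingers": 91.8,"tx": 0,"ty": 0,"tz": 0,"ax": 0,"ay": 0,"az": 0},
    {"fingers": 70,"tx": 0,"ty": 0,"tz": 0,"ax": 0,"ay": 0,"az": 0},
    {"fingers": 56,"tx": 0,"ty": 0,"tz": 0,"ax": 0,"ay": 0,"az": 0},
    {"fingers": 40,"tx": 0,"ty": 0,"tz": 0,"ax": 0,"ay": 0,"az": 0},
    {"fingers": 40,"tx": 0,"ty": 0,"tz": 0,"ax": 0,"ay": 0,"az": 0},
    {"fingers": 40,"tx": 0,"ty": 0,"tz": 0,"ax": 0,"ay": 0,"az": 0},
    {"fingers": 40,"tx": 0,"ty": 0,"tz": 0,"ax": 0,"ay": 0,"az": 0},
    {"fingers": 40,"tx": 0,"ty": 0,"tz": 0,"ax": 0,"ay": 0,"az": 0}
  ]
}}

```text
time: 4.9
ee_pos: [0.4839, 0.2286, 0.0704]
tcp_rot: [[0.96, 0.278, 0.0], [0.278, -0.96, 0.001], [0.001, -0.001, -1.0]]
wrist_force: [-0.4, 0.8, 0.2]
opening: 0.0501
```

```bash
python3 go.py .4833 .2287 .070 16.3
```

```text
t 4.9 p [0.4839 0.2286 0.0704] yaw 16.17 tilt [0.0003 0.001 ] q [-0.03  0.67 -0.58  1.97  0.58  0.67 -2.27] F [-0.4  0.8  0.2] open 0.05012995950930065
mm in present axes [-0.6 -0.2  0.4] az -0.0023 mm in axes after turn [-0.6 -0.2  0.4]
```

Gripped, with the opening at 50.1 mm. I lift.

Request:
{"api": "send_rows", "payload": {
  "rows": [
    {"fingers": 40,"tx": 0,"ty": 0,"tz": -4,"ax": 0,"ay": 0,"az": 0},
    {"fingers": 40,"tx": 0,"ty": 0,"tz": -10,"ax": 0,"ay": 0,"az": 0},
    {"fingers": 40,"tx": 0,"ty": 0,"tz": -18,"ax": 0,"ay": 0,"az": 0},
    {"fingers": 40,"tx": 0,"ty": 0,"tz": -20,"ax": 0,"ay": 0,"az": 0},
    {"fingers": 40,"tx": 0,"ty": 0,"tz": -20,"ax": 0,"ay": 0,"az": 0},
    {"fingers": 40,"tx": 0,"ty": 0,"tz": -20,"ax": 0,"ay": 0,"az": 0},
    {"fingers": 40,"tx": 0,"ty": 0,"tz": -20,"ax": 0,"ay": 0,"az": 0},
    {"fingers": 40,"tx": 0,"ty": 0,"tz": -20,"ax": 0,"ay": 0,"az": 0},
    {"fingers": 40,"tx": 0,"ty": 0,"tz": -20,"ax": 0,"ay": 0,"az": 0},
    {"fingers": 40,"tx": 0,"ty": 0,"tz": -18,"ax": 0,"ay": 0,"az": 0},
    {"fingers": 40,"tx": 0,"ty": 0,"tz": -10,"ax": 0,"ay": 0,"az": 0},
    {"fingers": 40,"tx": 0,"ty": 0,"tz": 0,"ax": 0,"ay": 0,"az": 0}
  ]
}}

```text
time: 6.1
ee_pos: [0.4845, 0.2281, 0.2517]
tcp_rot: [[0.961, 0.278, 0.003], [0.278, -0.961, 0.0], [0.003, 0.0, -1.0]]
wrist_force: [0.1, 0.5, -4.2]
opening: 0.0498
```

```bash
python3 go.py .5925 -.1345 .25 92.8
```

```text
t 6.1 p [0.4845 0.2281 0.2517] yaw 16.13 tilt [0.0026 0.0004] q [ 0.13  0.41 -0.76  1.87  0.34  0.99 -2.07] F [ 0.1  0.5 -4.2] open 0.049837902572026783
mm in present axes [  3.  378.3   1.9] az -1.3381 mm in axes after turn [-367.4   90.1    1.7]
```

Request:
{"api": "send_rows", "payload": {
  "rows": [
    {"fingers": 40,"tx": 0,"ty": 12,"tz": 0,"ax": 0,"ay": 0,"az": 0},
    {"fingers": 40,"tx": 0,"ty": 25,"tz": 0,"ax": 0,"ay": 0,"az": 0},
    {"fingers": 40,"tx": 0,"ty": 35,"tz": 0,"ax": 0,"ay": 0,"az": 0},
    {"fingers": 40,"tx": 0,"ty": 35,"tz": 0,"ax": 0,"ay": 0,"az": 0},
    {"fingers": 40,"tx": 0,"ty": 35,"tz": 0,"ax": 0,"ay": 0,"az": 0},
    {"fingers": 40,"tx": 0,"ty": 35,"tz": 0,"ax": 0,"ay": 0,"az": 0},
    {"fingers": 40,"tx": 0,"ty": 35,"tz": 0,"ax": 0,"ay": 0,"az": 0},
    {"fingers": 40,"tx": 0,"ty": 35,"tz": 0,"ax": 0,"ay": 0,"az": 0},
    {"fingers": 40,"tx": 0,"ty": 35,"tz": 0,"ax": 0,"ay": 0,"az": 0},
    {"fingers": 40,"tx": 0,"ty": 35,"tz": 0,"ax": 0,"ay": 0,"az": 0},
    {"fingers": 40,"tx": 0,"ty": 35,"tz": 0,"ax": 0,"ay": 0,"az": 0},
    {"fingers": 40,"tx": 0,"ty": 20,"tz": 0,"ax": 0,"ay": 0,"az": 0}
  ]
}}

```text
time: 7.3
ee_pos: [0.5864, -0.1348, 0.2482]
tcp_rot: [[0.962, 0.274, -0.003], [0.274, -0.962, -0.001], [-0.003, 0.001, -1.0]]
wrist_force: [-0.0, -0.3, -4.8]
opening: 0.0495
```

Request:
{"api": "send_rows", "payload": {
  "rows": [
    {"fingers": 40,"tx": 0,"ty": 0,"tz": 0,"ax": 0,"ay": 0,"az": -0.05},
    {"fingers": 40,"tx": 0,"ty": 0,"tz": 0,"ax": 0,"ay": 0,"az": -0.12},
    {"fingers": 40,"tx": 0,"ty": 0,"tz": 0,"ax": 0,"ay": 0,"az": -0.12},
    {"fingers": 40,"tx": 0,"ty": 0,"tz": 0,"ax": 0,"ay": 0,"az": -0.12},
    {"fingers": 40,"tx": 0,"ty": 0,"tz": 0,"ax": 0,"ay": 0,"az": -0.12},
    {"fingers": 40,"tx": 0,"ty": 0,"tz": 0,"ax": 0,"ay": 0,"az": -0.12},
    {"fingers": 40,"tx": 0,"ty": 0,"tz": 0,"ax": 0,"ay": 0,"az": -0.12},
    {"fingers": 40,"tx": 0,"ty": 0,"tz": 0,"ax": 0,"ay": 0,"az": -0.12},
    {"fingers": 40,"tx": 0,"ty": 0,"tz": 0,"ax": 0,"ay": 0,"az": -0.12},
    {"fingers": 40,"tx": 0,"ty": 0,"tz": 0,"ax": 0,"ay": 0,"az": -0.12},
    {"fingers": 40,"tx": 0,"ty": 0,"tz": 0,"ax": 0,"ay": 0,"az": -0.12},
    {"fingers": 40,"tx": 0,"ty": 0,"tz": 0,"ax": 0,"ay": 0,"az": -0.08}
  ]
}}

```text
time: 8.5
ee_pos: [0.5861, -0.1307, 0.2483]
tcp_rot: [[-0.045, 0.999, -0.003], [0.999, 0.045, 0.0], [0.001, -0.003, -1.0]]
wrist_force: [-0.5, -0.0, -4.2]
opening: 0.0498
```

```bash
python3 go.py .5925 -.1345 .23 92.8
```

```text
t 8.5 p [ 0.5861 -0.1307  0.2483] yaw 92.56 tilt [-0.0033  0.0004] q [ 0.85  0.61 -0.94  1.71  0.54  1.11 -0.21] F [-0.5 -0.  -4.2] open 0.049807267015111276
mm in present axes [-4.1  6.3 18.2] az -0.0042 mm in axes after turn [-4.1  6.2 18.3]
```

Request:
{"api": "send_rows", "payload": {
  "rows": [
    {"fingers": 40,"tx": -4,"ty": 6,"tz": 5,"ax": 0,"ay": 0,"az": -0.004},
    {"fingers": 40,"tx": 0,"ty": 0,"tz": 10,"ax": 0,"ay": 0,"az": 0},
    {"fingers": 40,"tx": 0,"ty": 0,"tz": 10,"ax": 0,"ay": 0,"az": 0},
    {"fingers": 40,"tx": 0,"ty": 0,"tz": 8,"ax": 0,"ay": 0,"az": 0},
    {"fingers": 40,"tx": 0,"ty": 0,"tz": 5,"ax": 0,"ay": 0,"az": 0},
    {"fingers": 40,"tx": 0,"ty": 0,"tz": 0,"ax": 0,"ay": 0,"az": 0},
    {"fingers": 40,"tx": 0,"ty": 0,"tz": 0,"ax": 0,"ay": 0,"az": 0}
  ]
}}

```text
time: 9.2
ee_pos: [0.5937, -0.1328, 0.2123]
tcp_rot: [[-0.045, 0.999, 0.0], [0.999, 0.045, 0.0], [0.0, 0.0, -1.0]]
wrist_force: [-0.6, 0.2, -3.3]
opening: 0.0496
```

```bash
python3 go.py .5925 -.1345 .195 92.8; python3 - <<'E'
from h import *
from plant import bot
a=bot.get_image('top')['image'];b=bot.get_image('scene')['image']
cv2.imwrite('pics/d2.png',np.hstack([cv2.resize(a[110:260,220:370],(390,390)),cv2.resize(b[70:220,140:290],(390,390))]))
E
```

```text
t 9.2 p [ 0.5937 -0.1328  0.2123] yaw 92.59 tilt [0.0002 0.0001] q [ 0.82  0.66 -0.9   1.72  0.58  1.06 -0.23] F [-0.6  0.2 -3.3] open 0.0495567925310062
mm in present axes [-1.6 -1.3 17.3] az -0.0036 mm in axes after turn [-1.6 -1.3 17.3]
```

View pics/d2.png

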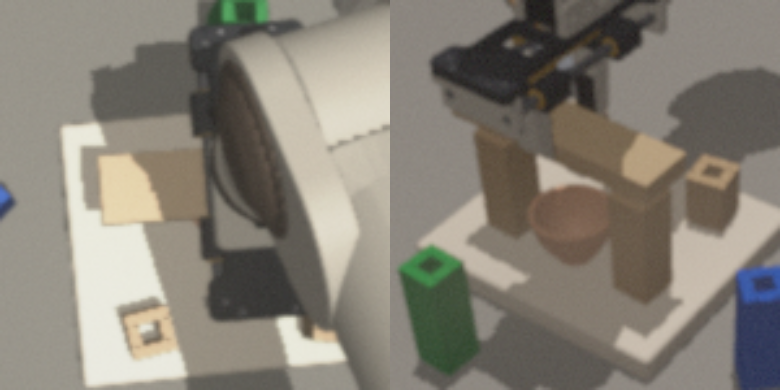

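The bar hangs level over both posts. In the top view its end is at about (259,182), in line with the pair. I lower it slowly and watch the force.

Request:
{"api": "send_rows", "payload": {
  "rows": [
    {"fingers": 40,"tx": -1.5,"ty": -1.3,"tz": 3,"ax": 0,"ay": 0,"az": -0.004},
    {"fingers": 40,"tx": 0,"ty": 0,"tz": 4,"ax": 0,"ay": 0,"az": 0},
    {"fingers": 40,"tx": 0,"ty": 0,"tz": 3,"ax": 0,"ay": 0,"az": 0},
    {"fingers": 40,"tx": 0,"ty": 0,"tz": 2,"ax": 0,"ay": 0,"az": 0},
    {"fingers": 40,"tx": 0,"ty": 0,"tz": 1,"ax": 0,"ay": 0,"az": 0},
    {"fingers": 40,"tx": 0,"ty": 0,"tz": 1,"ax": 0,"ay": 0,"az": 0},
    {"fingers": 40,"tx": 0,"ty": 0,"tz": 0,"ax": 0,"ay": 0,"az": 0},
    {"fingers": 40,"tx": 0,"ty": 0,"tz": 0,"ax": 0,"ay": 0,"az": 0}
  ]
}}

```text
time: 10.1
ee_pos: [0.5924, -0.1346, 0.1983]
tcp_rot: [[-0.049, 0.999, 0.0], [0.999, 0.049, 0.0], [0.0, 0.0, -1.0]]
wrist_force: [0.0, 0.0, -4.7]
opening: 0.0499
```

```bash
python3 go.py .5925 -.1345 .195 92.8
```

```text
t 10.1 p [ 0.5924 -0.1346  0.1983] yaw 92.81 tilt [0.0001 0.0001] q [ 0.81  0.67 -0.89  1.73  0.6   1.03 -0.24] F [ 0.   0.  -4.7] open 0.049861264856942714
mm in present axes [0.1 0.1 3.3] az 0.0002 mm in axes after turn [0.1 0.1 3.3]
```

Request:
{"api": "send_rows", "payload": {
  "rows": [
    {"fingers": 40,"tx": 0,"ty": 0,"tz": 1,"ax": 0,"ay": 0,"az": 0},
    {"fingers": 40,"tx": 0,"ty": 0,"tz": 0.5,"ax": 0,"ay": 0,"az": 0},
    {"fingers": 40,"tx": 0,"ty": 0,"tz": 0,"ax": 0,"ay": 0,"az": 0}
  ]
}}

```text
time: 10.4
ee_pos: [0.5923, -0.1346, 0.1967]
tcp_rot: [[-0.049, 0.999, -0.0], [0.999, 0.049, -0.0], [-0.0, -0.0, -1.0]]
wrist_force: [0.1, 0.6, -4.6]
opening: 0.0498
```

Request:
{"api": "send_rows", "payload": {
  "rows": [
    {"fingers": 40,"tx": 0,"ty": 0,"tz": 0.7,"ax": 0,"ay": 0,"az": 0},
    {"fingers": 40,"tx": 0,"ty": 0,"tz": 0,"ax": 0,"ay": 0,"az": 0}
  ]
}}

```text
time: 10.6
ee_pos: [0.5923, -0.1347, 0.196]
tcp_rot: [[-0.049, 0.999, -0.0], [0.999, 0.049, -0.0], [-0.0, -0.0, -1.0]]
wrist_force: [-1.0, 0.1, -4.1]
opening: 0.0498
```

Request:
{"api": "send_rows", "payload": {
  "rows": [
    {"fingers": 40,"tx": 0,"ty": 0,"tz": 0.5,"ax": 0,"ay": 0,"az": 0},
    {"fingers": 40,"tx": 0,"ty": 0,"tz": 0,"ax": 0,"ay": 0,"az": 0}
  ]
}}

```text
time: 10.8
ee_pos: [0.5924, -0.1346, 0.1955]
tcp_rot: [[-0.049, 0.999, 0.0], [0.999, 0.049, 0.0], [0.0, 0.0, -1.0]]
wrist_force: [-0.4, 1.0, -4.0]
opening: 0.0497
```

Request:
{"api": "send_rows", "payload": {
  "rows": [
    {"fingers": 40,"tx": 0,"ty": 0,"tz": 0.5,"ax": 0,"ay": 0,"az": 0},
    {"fingers": 40,"tx": 0,"ty": 0,"tz": 0,"ax": 0,"ay": 0,"az": 0}
  ]
}}

```text
time: 11.0
ee_pos: [0.5924, -0.1346, 0.1955]
tcp_rot: [[-0.049, 0.999, 0.0], [0.999, 0.049, -0.0], [-0.0, 0.0, -1.0]]
wrist_force: [-1.3, 0.4, 1.4]
opening: 0.0497
```

Request:
{"api": "send_rows", "payload": {
  "rows": [
    {"fingers": 40,"tx": 0,"ty": 0,"tz": 0.5,"ax": 0,"ay": 0,"az": 0},
    {"fingers": 40,"tx": 0,"ty": 0,"tz": 0,"ax": 0,"ay": 0,"az": 0}
  ]
}}

```text
time: 11.2
ee_pos: [0.5925, -0.1346, 0.1955]
tcp_rot: [[-0.049, 0.999, 0.0], [0.999, 0.049, -0.001], [-0.001, 0.0, -1.0]]
wrist_force: [-2.3, 0.4, 4.9]
opening: 0.0495
```

The bar is on the posts: the force went from -4 N to +5 N and z stopped at 0.1955, as predicted. I ease off half a millimetre and release.

Request:
{"api": "send_rows", "payload": {
  "rows": [
    {"fingers": 40,"tx": 0,"ty": 0,"tz": -0.5,"ax": 0,"ay": 0,"az": 0},
    {"fingers": 52,"tx": 0,"ty": 0,"tz": 0,"ax": 0,"ay": 0,"az": 0},
    {"fingers": 56,"tx": 0,"ty": 0,"tz": 0,"ax": 0,"ay": 0,"az": 0},
    {"fingers": 65,"tx": 0,"ty": 0,"tz": 0,"ax": 0,"ay": 0,"az": 0},
    {"fingers": 80,"tx": 0,"ty": 0,"tz": 0,"ax": 0,"ay": 0,"az": 0},
    {"fingers": 90,"tx": 0,"ty": 0,"tz": 0,"ax": 0,"ay": 0,"az": 0},
    {"fingers": 90,"tx": 0,"ty": 0,"tz": 0,"ax": 0,"ay": 0,"az": 0},
    {"fingers": 90,"tx": 0,"ty": 0,"tz": 0,"ax": 0,"ay": 0,"az": 0}
  ]
}}

```text
time: 12.0
ee_pos: [0.5924, -0.1346, 0.195]
tcp_rot: [[-0.049, 0.999, 0.0], [0.999, 0.049, -0.0], [-0.0, 0.0, -1.0]]
wrist_force: [-0.2, 0.0, 0.1]
opening: 0.0889
```

Request:
{"api": "send_rows", "payload": {
  "rows": [
    {"fingers": 90,"tx": 0,"ty": 0,"tz": -5,"ax": 0,"ay": 0,"az": 0},
    {"fingers": 90,"tx": 0,"ty": 0,"tz": -10,"ax": 0,"ay": 0,"az": 0},
    {"fingers": 90,"tx": 0,"ty": 0,"tz": -20,"ax": 0,"ay": 0,"az": 0},
    {"fingers": 90,"tx": 0,"ty": 0,"tz": -25,"ax": 0,"ay": 0,"az": 0},
    {"fingers": 90,"tx": 0,"ty": 0,"tz": -25,"ax": 0,"ay": 0,"az": 0},
    {"fingers": 90,"tx": -30,"ty": 0,"tz": -20,"ax": 0,"ay": 0,"az": 0},
    {"fingers": 90,"tx": -35,"ty": 0,"tz": 0,"ax": 0,"ay": 0,"az": 0},
    {"fingers": 90,"tx": -35,"ty": 0,"tz": 0,"ax": 0,"ay": 0,"az": 0},
    {"fingers": 90,"tx": -35,"ty": 0,"tz": 0,"ax": 0,"ay": 0,"az": 0},
    {"fingers": 90,"tx": -35,"ty": 0,"tz": 0,"ax": 0,"ay": 0,"az": 0},
    {"fingers": 90,"tx": -25,"ty": 0,"tz": 0,"ax": 0,"ay": 0,"az": 0},
    {"fingers": 90,"tx": 0,"ty": 0,"tz": 0,"ax": 0,"ay": 0,"az": 0}
  ]
}}

```text
time: 13.2
ee_pos: [0.6008, -0.3353, 0.3002]
tcp_rot: [[-0.041, 0.999, 0.0], [0.999, 0.041, -0.002], [-0.002, -0.0, -1.0]]
wrist_force: [-0.3, -0.3, -0.6]
opening: 0.0898
```

```bash
python3 - <<'E'
from h import *
from plant import bot
d=bot.get_image('top');a=d['image'];s=bot.get_image('scene');b=s['image']
cv2.imwrite('pics/d3.png',np.hstack([cv2.resize(a[110:260,220:370],(390,390)),cv2.resize(b[70:220,140:290],(390,390))]))
m=cv2.inRange(cv2.cvtColor(a,40),(10,65,60),(28,255,255))
for c in cv2.findContours(m,0,2)[0]:
    if cv2.contourArea(c)<1000: continue
    r=cv2.minAreaRect(c);B=np.array([ray(d,p,.145) for p in cv2.boxPoints(r)]);print(r[0],ray(d,r[0],.145),B.round(3).tolist())
print(bot.observe()['wrist_force'],bot.observe()['opening'])
E
```

```text
(318.5447998046875, 177.96282958984375) [ 0.59759427 -0.15043578  0.145     ] [[0.623, -0.066, 0.145], [0.622, -0.236, 0.145], [0.572, -0.235, 0.145], [0.573, -0.066, 0.145]]
(151.28929138183594, 168.28553771972656) [0.62384244 0.16583692 0.145     ] [[0.675, 0.19, 0.145], [0.677, 0.146, 0.145], [0.573, 0.142, 0.145], [0.572, 0.186, 0.145]]
[0.36163552 1.18437495 0.36197383] 0.08982012329937385
```

View pics/d3.png

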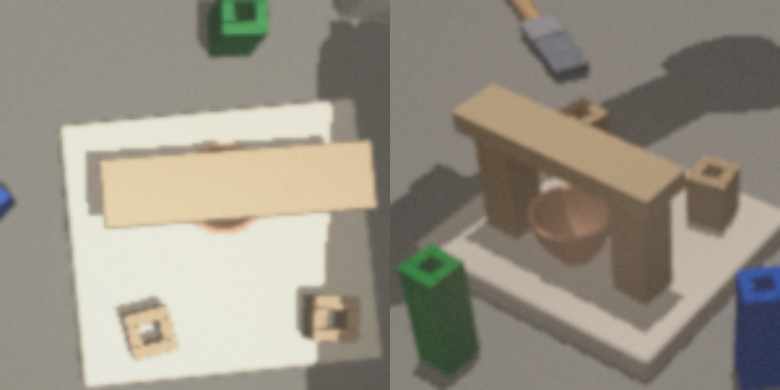

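The bar lies level across both tall posts, centred by its corners at about (0.592,-0.138) against the pair's midpoint of (0.5925,-0.1345). The posts and bowl look unmoved and the gripper is clear. I hand in.

```bash
python3 -c "
from plant import bot
print(bot.job_done())"
```

```text
the job is handed in; nothing more can be done
None
```

The long bar now lies level across the tops of the two tall posts, and the job was handed in at about 13 s. I gripped it by its width at the middle and lowered it in half-millimetre steps until the wrist force showed contact at the expected height. Then I released it and moved the gripper well clear.

**Last checks:**
- **Centring:** corners read from the last top picture put the bar's centre at about (0.592, -0.138). The posts' midpoint is (0.5925, -0.1345), so it is about 3–4 mm off along the bar, with roughly 20 mm allowed.
- **Posts and bowl:** by eye in both views, the posts are upright and the posts and bowl are where they started. I did not measure their positions again.
- **Robot:** the wrist force was near zero (under about 1.2 N) after backing off.

**One check disagreed:** the automatic colour mask gave a bar centre of (0.598, -0.150). Its outline was only 170 mm long against the true 200 mm, because it missed the brightly lit end. I therefore used the corner reading instead.

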